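Load the bench tumbler and start it

TASK

Tip the four steel fittings out of the parts tote, all in one go, into the open tub of the tumbler. Set the empty tote back down upright on the bench, and only then start the tumbler by flipping the toggle switch on its box over to the other side. Do not spill a fitting, and leave the jar, the paint tin, the tape and the wood offcut as they stand.

Things in the scene. Friction and masses are not known exactly. Their poses are not given: they have to be found in the camera images.
- tumbler: Bench deburring tumbler, fixed: a round grey open tub on springs over a round base, 200 mm wide, with a low aluminium switch box at its front. Origin: on the bench under the middle of the tub; z up. The box lies toward its -x: centre 152 mm out, 84 mm deep, 104 mm wide, its panel rising at 30 degrees from 40 mm at the outer edge to 88 mm next to the tub.
- tub_mouth (a point): Centre of the tub's mouth, level with its rim, 147 mm above the bench. The tub is 258 mm wide outside at the rim and 185 mm at its foot, the wall 5 mm, the clear opening 240 mm; its flat inner floor lies 66 mm above the bench, with a low hub and nut in the middle (52 mm wide, 26 mm high).
- toggle_pivot (a point): Pivot of the toggle switch on the sloping panel, 155 mm toward the tumbler's -x, about 69 mm above the bench; axes as the tumbler's. The bat swings sideways, along the tumbler's y, in a plane that leans 30 degrees from upright toward the tumbler's -x (away from the tub).
- toggle_tip (a point): Free end of the switch's steel bat, 60 mm from the pivot (bat 9 mm thick at its root, 13 mm at its tip). Off, it leans 24 degrees toward the tumbler's -y, the tip 24 mm to that side of the pivot; on, as much toward +y.
- toggle (a joint): Angle of the toggle bat in rad: 0 = off (leaning to the tumbler's -y), 0.42 = centre, 0.84 = on (leaning to +y). A spring snaps it to whichever side of the centre it is on; about 3 N sideways near its tip moves it off its stop, less toward the centre.
- tote: Open sheet-steel parts tote, loose, about 0.33 kg empty: floor 180 x 130 mm, 4 mm thick; walls 50 mm high on three sides; toward its own +x, the pouring end, a low lip slopes up at 20 degrees for 50 mm. Origin: centre of its underside; x toward the lip, y across, z up. It stands on the left of the bench between a vice (155 mm high) and a drawer chest (285 mm high) with one drawer a little open.
- tote_handle (a point): Centre of the tote's wooden cross handle, a bar 20 x 20 mm in section along the tote's y, 130 mm long, 106 mm above the tote's underside and over its middle, carried by two flat straps outside the side walls. Below it 46 mm are free over the wall tops and 55 mm over the fittings.
- tote_lip (a point): Middle of the edge of the pouring lip, 137 mm toward the tote's +x and 22 mm above its underside.
- coupling_a: Dark steel hexagonal coupling, 62 mm long, 37 mm over its corners, about 0.09 kg, lying in the tote. Origin: its centre; x along its length. Steel fittings slide on the tote's smooth floor once that slopes more than about 17 to 23 degrees.
- coupling_b: The second such coupling.
- tee_a: Dark steel pipe tee, 62 mm long with collars 36 mm in diameter, its branch 33 mm long, about 0.09 kg, lying in the tote. Origin: on the axis of its run, at the middle; x along the run, y along the branch.
- tee_b: The second such tee.
- glass_jar: Empty jar with a white lid, 64 mm wide, 97 mm high, loose on the bench; to be left alone. Origin: centre of its underside.
- paint_tin: Closed small paint tin, 78 mm wide, 77 mm high, loose; to be left alone. Origin: centre of its underside.
- tape_roll: White roll of tape lying flat, 66 mm wide, 22 mm high, loose; to be left alone. Origin: centre of its underside.
- wood_offcut: Dark wood offcut, 84 x 86 x 45 mm, loose; to be left alone. Origin: centre of its underside.

How it is judged:
On the way, in this order (a step that is already met when the one before it is completed fails the run):
1. The tote, with all four fittings in it, is tipped with its lip over the tub (angle between tote's own z axis and vertical above 0.3 rad and horizontal distance between tote_lip and tub_mouth below 0.125 m and height (world z) of tote_lip above 0.1 m and x of coupling_a in the frame of tote between -0.09 and 0.145 m and z of each of coupling_a, coupling_b, tee_a, tee_b in the frame of tote below 0.06 m and y of coupling_a in the frame of tote between -0.065 and 0.065 m and x of coupling_b in the frame of tote between -0.09 and 0.145 m and y of coupling_b in the frame of tote between -0.065 and 0.065 m and x of tee_a in the frame of tote between -0.09 and 0.145 m and y of tee_a in the frame of tote between -0.065 and 0.065 m and x of tee_b in the frame of tote between -0.09 and 0.145 m and y of tee_b in the frame of tote between -0.065 and 0.065 m).
2. All four fittings are in the tub, the switch still off (horizontal distance between each of coupling_a, coupling_b, tee_a, tee_b and tub_mouth below 0.115 m and height (world z) of coupling_a between 0.066 and 0.147 m and height (world z) of coupling_b between 0.066 and 0.147 m and height (world z) of tee_a between 0.066 and 0.147 m and height (world z) of tee_b between 0.066 and 0.147 m and value of joint toggle below 0.3 rad), for 0.2 s.
3. The empty tote stands upright on the bench, let go, the switch still off (all of step 2 and angle between tote's own z axis and vertical below 0.1 rad and height (world z) of tote between -0.012 and 0.012 m and linear speed of tote below 0.03 m/s and contact force between tote and the fingers below 0.5 N), for 0.2 s.
At the end, for the whole second after the job is handed in: All four fittings lie at rest inside the tub, below its rim; the empty tote stands upright (within 6 degrees) on the bench top, let go and at rest; the toggle has snapped over to its on side (above 0.7 rad) (horizontal distance between each of coupling_a, coupling_b, tee_a, tee_b and tub_mouth below 0.115 m and height (world z) of coupling_a between 0.066 and 0.147 m and height (world z) of coupling_b between 0.066 and 0.147 m and height (world z) of tee_a between 0.066 and 0.147 m and height (world z) of tee_b between 0.066 and 0.147 m and angle between tote's own z axis and vertical below 0.1 rad and height (world z) of tote between -0.012 and 0.012 m and linear speed of tote below 0.03 m/s and contact force between tote and the fingers below 0.5 N and value of joint toggle above 0.7 rad and linear speed of each of coupling_a, coupling_b, tee_a, tee_b below 0.05 m/s); the robot touches nothing.
It fails at once if a fitting is spilled outside tub and tote ((height (world z) of coupling_a below 0.05 m and distance between coupling_a and tote above 0.18 m) or (height (world z) of coupling_b below 0.05 m and distance between coupling_b and tote above 0.18 m) or (height (world z) of tee_a below 0.05 m and distance between tee_a and tote above 0.18 m) or (height (world z) of tee_b below 0.05 m and distance between tee_b and tote above 0.18 m)).
It fails at once if the jar, paint tin, tape or offcut is pushed more than 4 cm or knocked over (distance of any of glass_jar, paint_tin, tape_roll, wood_offcut from where it was at the start of the episode above 0.04 m or angle between any of glass_jar, paint_tin, tape_roll, wood_offcut's own z axis and vertical above 0.4 rad).
It fails at once if the tote is dropped onto the bench instead of set down (height (world z) of tote below 0.03 m and linear speed of tote above 0.7 m/s).
It also fails if it takes over 72 s, if anything falls off the work surface, if the arm or the gripper's body presses on something with over 40 N, if the wrist force passes 120 N, or if a joint passes its speed limit or range.

ROBOT

A 6-joint arm with a two-finger parallel gripper is mounted at the origin on a cart in front of the work surface, level with it; the furniture and walls round the work are solid. World frame = base frame: x ahead of the robot, y to its left, z up, the work surface at z = 0. Lengths are in m, angles in rad, forces in N, time in s.
With the tool pointing down it reaches from about 0.35 to 0.775 m from the base axis. Payload 5.5 kg.
Tool frame: the origin (TCP) lies midway between the tips of the shut fingers; the grasp point (between the pads) lies grasp_offset behind it (grasp_offset is the distance from the TCP to the grasp point, in m); z points along the fingers, y is the line along which they close (so a half turn about z gives the same grasp; the last joint's range is limited). The gripper opens to 85 mm and grips with 20 to 120 N. Pads are 22 mm wide; open, the fingers measure 114 mm over their backs; the gripper's body (76 mm by 85 mm) begins 54 mm behind the grasp point. The pads swing forward as they close: fully open they stand 13 mm farther back than shut.
Start: joints at [0.968, 0.313, 0.046, 1.304, 0, 1.431], TCP at [0.257, 0.515, 0.231] pointing down, gripper open.
Joint ranges: [-2.76, 2.76], [-0.86, 1.69], [-1.03, 1.26], [-2.2, 2.34], [-1.47, 1.5], [-3.14, 3.14]. Speed limits (rad/s): [2.57, 2.57, 3.14, 3.14, 3.14, 3.14].

INTERFACE

Orientations are given as a unit quaternion [w, x, y, z].
In Python, from workcell import * gives the robot as it stands.
- The arm moves only by the tool step_arm, never from a script. Its argument "deltas" is a list of rows, each a list of 7 numbers: the shift along the world's x, y, z in mm, then the turn, a rotation vector about the world's x, y, z in degrees, then the gripper's target within -1 to 1 (fully open at 1, half-way at 0, shut at -1). A call has 1 to 5 rows; each row shifts and turns the commanded pose from where the row before left it; what a row does not reach is not made up. A row lasts 1/10 s, in which the tool goes at most 50 mm and 8.59 degrees, less where a joint would pass 70% of its speed; a pose out of reach is approached as far as the arm can. A call is refused whole if a number of a shift passes 50 or a number of a turn 8.59, either way. A call with a gripper value outside its range is refused whole. The fingers move at their own pace and stop on an object; "newtons" is the grip in N (left out, the last holds). Time passes only in rows, so rows that do not move let the fingers close. It gives the time, the measured TCP pose, the force, the opening and the grip force at its end, in the units of the state.
- get_state(): the state, without advancing time (a new reading comes with each control period).
- read_camera(name): name is "scene" or "top" or "wrist"; returns a dict with "image" (480x640x3 uint8, red, green, blue), "z_map" (480x640 float32, m along the optical axis (not along the pixel's ray), 0 where there is no reading), "K" (3x3 intrinsics, pixels), "world_from_camera" (4x4, takes a point from camera to world coordinates). Camera axes: x right, y down, z forward; pixel columns grow to the right and rows downward; lengths in m; the calibration is good to about 2 mm. A picture is of the moment at which its call begins.
- hand_in(): hands the job in; it is judged then, once.
The state is a dict: "clock": time; "joint_pos": joint angles; "qvel": joint speeds; "tau": joint torques, N m; "tcp_pos": TCP position; "orientation": TCP orientation; "wrist_force": force on the tool from outside, world axes, zero at the start; "ft_torque": the same for the moment, N m; "finger_gap": finger opening in m; "grip_force": force on a finger pad.
Only numpy, scipy, OpenCV 4.12 (cv2) and the standard library are available. Lean on these libraries where they do the work, as an engineer would, in place of code of your own. Each camera call takes 0.05 s, during which the arm holds its last target. There are 200 camera calls.

## Working session

There is one attempt and no reset: what is moved stays moved. The work goes in short steps, Python scripts to look and compute and a tool call to move; the robot and the scene stay as the last step left them, time stands still between calls to the robot, and variables do not carry over. Pictures are saved under pics/ and viewed, at most 10 in all, crops included, and the job is handed in when it is done.

Besides the shell and the picture viewer there is one more tool, called after "Request:" as a command line: name --pt "numbers of a row" for each row, then --argument value for the rest. step_arm: Moves the arm, as the interface text tells. Its arguments: {"type":"object","properties":{"deltas":{"type":"array","items":{"type":"array","items":{"type":"number"}}},"newtons":{"type":"number"}},"required":["deltas"]}

```bash
mkdir -p pics
cat > h.py <<'E'
from workcell import *
import numpy as np, cv2
def snap(n):
    c=read_camera(n); np.savez(f'/tmp/{n}.npz',**c); cv2.imwrite(f'pics/{n}_{int(get_state()["clock"]*100)}.png',c['image'][:,:,::-1]); return c
def world(c,u=None,v=None):
    z=c['z_map'];K=c['K'];V,U=np.mgrid[0:480,0:640]
    P=np.stack([(U-K[0,2])/K[0,0]*z,(V-K[1,2])/K[1,1]*z,z],-1)
    T=c['world_from_camera'];W=P@T[:3,:3].T+T[:3,3];W[z==0]=np.nan
    return W
E
python3 - <<'E'
from h import *
for n in('scene','top'):
    c=snap(n);print(n,c['world_from_camera'].round(3).tolist())
print(get_state())
E
ls pics
```

```text
scene [[0.611, -0.346, 0.712, -0.51], [-0.791, -0.277, 0.545, -0.824], [0.009, -0.896, -0.443, 0.771], [0.0, 0.0, 0.0, 1.0]]
top [[0.026, -0.991, 0.131, 0.352], [-1.0, -0.027, -0.002, -0.026], [0.006, -0.131, -0.991, 1.599], [0.0, 0.0, 0.0, 1.0]]
{'clock': 0.1, 'joint_pos': array([9.68385684e-01, 3.13920830e-01, 4.50681399e-02, 1.30358868e+00,
       4.04523310e-05, 1.43119310e+00]), 'qvel': array([-4.70462174e-04,  7.09953579e-04,  6.33800317e-04, -5.36473707e-05,
        3.34484979e-04, -3.86975837e-04]), 'tau': array([ 2.28619465e-03, -4.81724095e+01,  2.99244797e+01,  1.26858708e-02,
       -1.37991365e-04, -1.16653405e-05]), 'tcp_pos': array([0.25645147, 0.51412876, 0.23049058]), 'orientation': array([-3.17059309e-04,  2.29343983e-01,  9.73345088e-01, -7.59228354e-04]), 'wrist_force': array([-0.48379205,  1.03336003, -0.24841862]), 'ft_torque': array([-0.05316281, -0.00312897, -0.00840862]), 'grip_force': 0.0, 'finger_gap': 0.08530952461645715}
scene_5.png
top_10.png
```

View pics/scene_5.png

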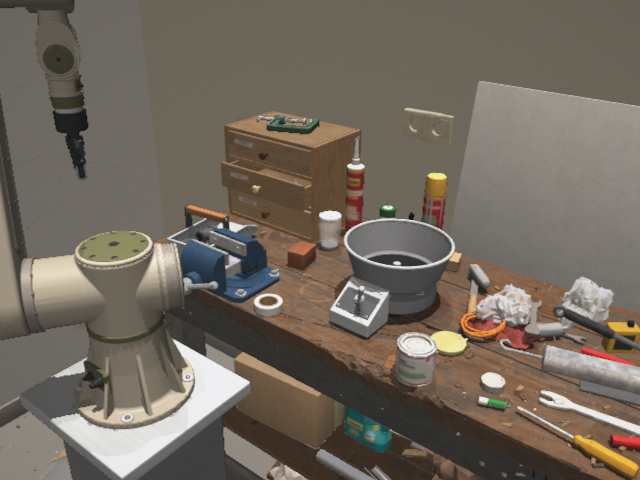

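View pics/top_10.png

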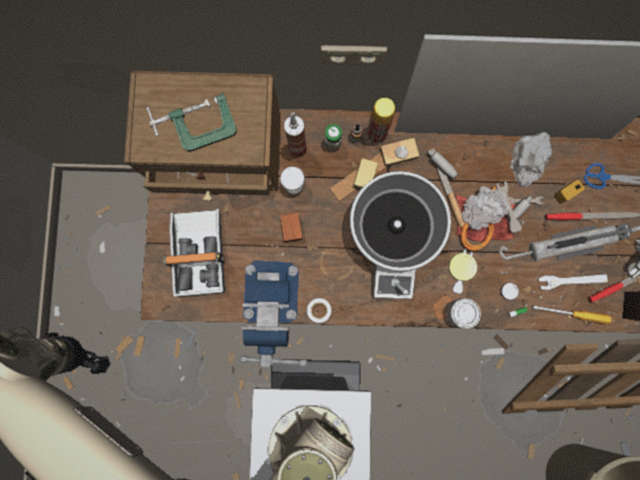

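The top view shows the tote at about (196,253) with its handle at (167–219,258). The tub is at (400,222), the switch box at (394,284), the vice at (270,305), the offcut at (291,227), the jar at (291,181), the tape at (319,310) and the tin at (465,313). Next I'll take enlarged crops and measure.

Run:
```python
from h import *
c=dict(np.load('/tmp/top.npz'));W=world(c);im=c['image'][:,:,::-1]
a=cv2.resize(im[200:305,150:240],None,fx=5,fy=5,interpolation=cv2.INTER_CUBIC)
b=cv2.resize(im[255:305,365:425],None,fx=5,fy=5,interpolation=cv2.INTER_CUBIC)
o=np.zeros((525,755,3),np.uint8);o[:,:450]=a;o[:250,452:752]=b;cv2.imwrite('pics/crop.png',o)
hsv=cv2.cvtColor(im,cv2.COLOR_BGR2HSV)
sub=np.zeros((480,640),bool);sub[240:275,155:230]=1
m=sub&(abs(W[...,2]-0.116)<.012)&(hsv[...,1]>130)
p=W[m];print('handle',m.sum(),np.median(p,0),cv2.minAreaRect((p[:,:2]*1000).astype(np.float32)),np.argwhere(m).min(0),np.argwhere(m).max(0))
sub[:]=0;sub[160:280,340:460]=1
m=sub&(abs(W[...,2]-0.147)<.005);p=W[m][:,:2]*1000
print('rim',m.sum(),cv2.minEnclosingCircle(p.astype(np.float32)),cv2.fitEllipse(p.astype(np.float32)))
for n,(u,v) in dict(jar=(291,181),off=(291,227),tape=(312,308),tin=(465,313),vice=(270,305),box=(394,290),boxl=(378,284),boxr=(411,284),chest=(200,150),drawer=(200,185)).items(): print(n,W[v,u].round(3))
sub[:]=0;sub[255:305,365:425]=1
m=sub&(W[...,2]>0.1);q=np.argwhere(m);
for v,u in q[::3]: 
  if W[v,u,0]<.53: print((u,v),W[v,u].round(3),end=' ')
print()
for v in range(204,304,4): print(v,W[v,196].round(3),W[v,176].round(3),W[v,214].round(3))
for v in (230,280): print(v,[(u,*W[v,u].round(3)) for u in range(164,228,3)])
```

```text
handle 332 [0.48883529 0.32124339 0.11492646] ((489.7303466796875, 316.4173889160156), (19.155899047851562, 133.29135131835938), 6.388478755950928) [253 166] [263 218]
rim 841 ((598.2449340820312, -217.75294494628906), 129.0711212158203) ((597.199462890625, -216.9952850341797), (247.05419921875, 247.3433380126953), 47.972293853759766)
jar [0.704 0.068 0.093]
off [0.587 0.067 0.047]
tape [ 0.37   0.004 -0.002]
tin [ 0.367 -0.4    0.075]
vice [0.373 0.107 0.14 ]
box [ 0.423 -0.215  0.053]
boxl [ 0.438 -0.171  0.06 ]
boxr [ 0.44  -0.26   0.059]
chest [0.727 0.272 0.286]
drawer [0.668 0.292 0.178]
(np.int64(365), np.int64(255)) [ 0.505 -0.129  0.146] (np.int64(368), np.int64(255)) [ 0.505 -0.136  0.15 ] (np.int64(371), np.int64(255)) [ 0.508 -0.146  0.127] (np.int64(424), np.int64(255)) [ 0.514 -0.287  0.101] (np.int64(368), np.int64(256)) [ 0.502 -0.136  0.153] (np.int64(371), np.int64(256)) [ 0.504 -0.145  0.134] (np.int64(374), np.int64(256)) [ 0.506 -0.154  0.122] (np.int64(367), np.int64(257)) [ 0.501 -0.134  0.143] (np.int64(370), np.int64(257)) [ 0.5   -0.141  0.156] (np.int64(373
[... 11354 characters left out ...]
)), (197, np.float64(0.439), np.float64(0.325), np.float64(-0.0)), (200, np.float64(0.437), np.float64(0.31), np.float64(0.029)), (203, np.float64(0.437), np.float64(0.302), np.float64(0.031)), (206, np.float64(0.438), np.float64(0.296), np.float64(0.022)), (209, np.float64(0.438), np.float64(0.286), np.float64(0.029)), (212, np.float64(0.438), np.float64(0.276), np.float64(0.038)), (215, np.float64(0.438), np.float64(0.269), np.float64(0.034)), (218, np.float64(0.44), np.float64(0.267), np.float64(0.0)), (221, np.float64(0.438), np.float64(0.25), np.float64(0.047)), (224, np.float64(0.44), np.float64(0.248), np.float64(0.012)), (227, np.float64(0.441), np.float64(0.241), np.float64(0.003))]
```

View pics/crop.png

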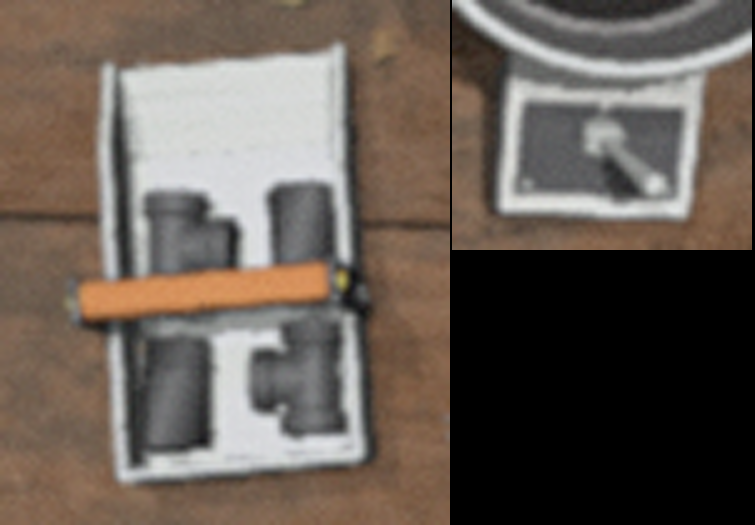

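The tote's lip points toward +x with a yaw of about 6.5°. Its handle is at (0.490, 0.317), and the back wall and lip positions fit the given sizes. The toggle tip at about (0.417, -0.238, 0.117) matches the given geometry with a tumbler yaw near 0. I'll grasp with tool y opposite to tote x, so the later sideways pour stays well inside the joint ranges.

Request:
step_arm --pt "15 -13 0 0 0 8.2 1" --pt "15 -13 0 0 0 8.2 1" --pt "15 -13 0 0 0 8.2 1" --pt "15 -13 0 0 0 8.2 1" --pt "15 -13 0 0 0 8.2 1" --newtons 100

```text
clock: 0.6
tcp_pos: [0.332, 0.4488, 0.2308]
orientation: [-0.0, -0.129, 0.992, -0.0]
wrist_force: [0.8, 0.0, -0.2]
finger_gap: 0.0857
grip_force: 0.0
```

Request:
step_arm --pt "16 -13 0 0 0 8.2 1" --pt "16 -13 0 0 0 8.2 1" --pt "16 -13 0 0 0 8.2 1" --pt "16 -13 0 0 0 8.2 1" --pt "16 -13 0 0 0 8.2 1"

```text
clock: 1.1
tcp_pos: [0.4121, 0.3838, 0.2308]
orientation: [-0.001, -0.468, 0.884, -0.0]
wrist_force: [0.0, -0.3, -0.1]
finger_gap: 0.0852
grip_force: 0.0
```

Request:
step_arm --pt "16 -13 0 0 0 8.2 1" --pt "16 -13 0 0 0 8.2 1" --pt "16 -13 0 0 0 8.2 1" --pt "16 -13 0 0 0 8.2 1" --pt "14 -15 0 0 0 8.2 1"

```text
clock: 1.6
tcp_pos: [0.4902, 0.3169, 0.2307]
orientation: [0.0, 0.748, -0.664, -0.0]
wrist_force: [-0.1, -0.9, -0.3]
finger_gap: 0.0854
grip_force: 0.0
```

```bash
cat >> h.py <<'E'
from scipy.spatial.transform import Rotation as R
def st():
    s=get_state();q=s['orientation'];M=R.from_quat(q[[1,2,3,0]]).as_matrix()
    print('t',s['clock'],'tcp',s['tcp_pos'].round(4),'j',s['joint_pos'].round(2),'yawY',np.degrees(np.arctan2(M[1,1],M[0,1])).round(1),'z',M[:,2].round(3),'F',s['wrist_force'].round(1),'gap',round(s['finger_gap'],4),'grip',round(s['grip_force'],1))
E
python3 - <<'E'
import workcell;from h import *
st();print(getattr(workcell,'grasp_offset',None),[n for n in dir(workcell) if n[0]!='_'])
c=dict(np.load('/tmp/top.npz'));W=world(c)
for p in((393,296),(393,297),(395,282),(379,290),(410,290),(207,195),(200,188),(200,191)):print(p,W[p[1],p[0]].round(3))
snap('wrist')
E
ls pics
```

```text
t 1.6 tcp [0.4902 0.3169 0.2307] j [ 0.44  0.33  0.07  1.31  0.   -1.25] yawY -173.2 z [-0.001 -0.    -1.   ] F [-0.1 -0.9 -0.3] gap 0.0854 grip 0.0
0.0187 ['MotionError', 'get_state', 'grasp_offset', 'hand_in', 'read_camera']
(393, 296) [ 0.407 -0.214  0.041]
(393, 297) [ 0.405 -0.215  0.032]
(395, 282) [ 0.443 -0.214  0.082]
(379, 290) [ 0.422 -0.175  0.05 ]
(410, 290) [ 0.424 -0.257  0.056]
(207, 195) [0.649 0.279 0.146]
(200, 188) [0.66  0.291 0.178]
(200, 191) [0.661 0.299 0.139]
crop.png
scene_5.png
top_10.png
wrist_165.png
```

Request:
step_arm --pt "0 0 -40 0 0 0 1" --pt "0 0 -40 0 0 0 1" --pt "0 0 -33 0 0 0 1" --pt "0 0 -20 0 0 0 1" --pt "0 0 -10 0 0 0 1"

```text
clock: 2.15
tcp_pos: [0.4878, 0.3168, 0.0855]
orientation: [0.002, 0.746, -0.666, -0.001]
wrist_force: [0.3, -0.0, -0.3]
finger_gap: 0.0853
grip_force: 0.0
```

Request:
step_arm --pt "0 0 0 0 0 0 0" --pt "0 0 0 0 0 0 -0.4" --pt "0 0 0 0 0 0 -0.6" --pt "0 0 0 0 0 0 -1" --pt "0 0 0 0 0 0 -1"

```text
clock: 2.65
tcp_pos: [0.4906, 0.318, 0.0898]
orientation: [-0.001, 0.746, -0.666, 0.0]
wrist_force: [0.2, 0.3, 2.4]
finger_gap: 0.0183
grip_force: 97.8
```

Request:
step_arm --pt "0 0 0 0 0 0 -1" --pt "0 0 0 0 0 0 -1" --pt "0 0 0 0 0 0 -1" --pt "0 0 0 0 0 0 -1" --pt "0 0 0 0 0 0 -1"

```text
clock: 3.15
tcp_pos: [0.4906, 0.318, 0.0898]
orientation: [-0.001, 0.746, -0.666, 0.0]
wrist_force: [-0.4, -0.5, 6.7]
finger_gap: 0.0185
grip_force: 98.4
```

Grasped. Now a smooth lift with a slight pull-back clear of the drawer.

Request:
step_arm --pt "0 0 4 0 0 0 -1" --pt "0 0 8 0 0 0 -1" --pt "-2 0 14 0 0 0 -1" --pt "-5 0 20 0 0 0 -1" --pt "-8 0 24 0 0 0 -1"

```text
clock: 3.65
tcp_pos: [0.474, 0.3171, 0.1585]
orientation: [0.001, 0.746, -0.666, -0.0]
wrist_force: [-0.3, -0.3, -7.4]
finger_gap: 0.0186
grip_force: 98.2
```

Request:
step_arm --pt "-10 0 26 0 0 0 -1" --pt "-8 0 28 0 0 0 -1" --pt "-4 0 28 0 0 0 -1" --pt "-2 0 28 0 0 0 -1" --pt "0 0 22 0 0 0 -1"

```text
clock: 4.15
tcp_pos: [0.45, 0.3175, 0.2929]
orientation: [-0.0, 0.746, -0.666, 0.0]
wrist_force: [0.7, 0.3, -7.6]
finger_gap: 0.0182
grip_force: 98.2
```

Request:
step_arm --pt "0 0 16 0 0 0 -1" --pt "0 0 8 0 0 0 -1" --pt "0 0 4 0 0 0 -1" --pt "0 0 0 0 0 0 -1" --pt "0 0 0 0 0 0 -1"

```text
clock: 4.65
tcp_pos: [0.4504, 0.3173, 0.3173]
orientation: [0.001, 0.746, -0.666, -0.0]
wrist_force: [-0.1, 0.2, -7.4]
finger_gap: 0.0183
grip_force: 98.2
```

```bash
python3 - <<'E'
from h import *
st();snap('scene')
E
ls -t pics|head -1
```

```text
t 4.65 tcp [0.4504 0.3173 0.3173] j [ 0.47  0.26  0.18  1.5   0.   -1.22] yawY -173.5 z [-0.002 -0.001 -1.   ] F [-0.1  0.2 -7.4] gap 0.0183 grip 98.2
scene_470.png
```

Request:
step_arm --pt "0 -6 0 0 0 -1 -1" --pt "0 -12 0 0 0 -3 -1" --pt "0 -18 0 0 0 -4.2 -1" --pt "0 -22 0 0 0 -4.2 -1" --pt "0 -22 0 0 0 -4.2 -1"

```text
clock: 5.2
tcp_pos: [0.4503, 0.2364, 0.3178]
orientation: [-0.001, -0.641, 0.768, 0.0]
wrist_force: [-0.0, -0.4, -7.5]
finger_gap: 0.0183
grip_force: 98.3
```

Request:
step_arm --pt "0 -22 0 0 0 -4.2 -1" --pt "2 -22 0 0 0 -4.2 -1" --pt "6 -22 0 0 0 -4.2 -1" --pt "10 -22 0 0 0 -4.2 -1" --pt "10 -22 0 0 0 -4.2 -1"

```text
clock: 5.7
tcp_pos: [0.4785, 0.1263, 0.3181]
orientation: [-0.0, -0.49, 0.872, 0.0]
wrist_force: [0.1, 0.3, -7.3]
finger_gap: 0.0183
grip_force: 98.2
```

Request:
step_arm --pt "10 -22 0 0 0 -4.2 -1" --pt "10 -22 0 0 0 -4.2 -1" --pt "10 -22 0 0 0 -4.2 -1" --pt "10 -22 0 0 0 -4.2 -1" --pt "10 -22 0 0 0 -4.2 -1"

```text
clock: 6.2
tcp_pos: [0.5286, 0.0162, 0.3178]
orientation: [-0.0, -0.323, 0.947, 0.0]
wrist_force: [-0.2, 0.9, -7.1]
finger_gap: 0.0184
grip_force: 98.3
```

Request:
step_arm --pt "10 -22 0 0 0 -4.2 -1" --pt "10 -22 0 0 0 -4.2 -1" --pt "10 -22 0 0 0 -4.2 -1" --pt "10 -22 0 0 0 -4.2 -1" --pt "10 -22 0 0 0 -4.2 -1"

```text
clock: 6.7
tcp_pos: [0.5785, -0.0937, 0.3177]
orientation: [-0.001, -0.145, 0.989, 0.0]
wrist_force: [-0.1, -0.2, -7.7]
finger_gap: 0.0184
grip_force: 98.3
```

Request:
step_arm --pt "10 -22 0 0 0 -4.2 -1" --pt "8 -18 0 0 0 -4.2 -1" --pt "6 -12 0 0 0 -4.2 -1" --pt "4 -6 0 0 0 -3 -1" --pt "2 -4 0 0 0 -1.3 -1"

```text
clock: 7.2
tcp_pos: [0.6086, -0.1555, 0.3172]
orientation: [-0.001, 0.002, 1.0, 0.0]
wrist_force: [-0.1, -0.7, -7.8]
finger_gap: 0.0184
grip_force: 98.3
```

```bash
python3 - <<'E'
from h import *
st();snap('scene')
E
ls -t pics|head -1
```

```text
t 7.2 tcp [ 0.6086 -0.1555  0.3172] j [-0.38  0.43  0.42  1.56 -0.   -0.37] yawY 89.8 z [-0.002  0.001 -1.   ] F [-0.1 -0.7 -7.8] gap 0.0184 grip 98.3
scene_725.png
```

Request:
step_arm --pt "-5 0 0 2 0 0 -1" --pt "-5 0 0 5 0 0 -1" --pt "0 0 0 6 0 0 -1" --pt "0 0 0 6 0 0 -1" --pt "0 0 0 5 0 0 -1"

```text
clock: 7.75
tcp_pos: [0.5986, -0.1551, 0.3186]
orientation: [0.0, -0.0, 0.978, 0.209]
wrist_force: [-0.7, 0.8, -8.4]
finger_gap: 0.0179
grip_force: 98.5
```

Request:
step_arm --pt "0 0 0 2 0 0 -1" --pt "0 0 0 0 0 0 -1" --pt "0 0 0 0 0 0 -1"

```text
clock: 8.05
tcp_pos: [0.5989, -0.1544, 0.3184]
orientation: [0.0, -0.0, 0.975, 0.224]
wrist_force: [0.5, -0.7, -8.5]
finger_gap: 0.0184
grip_force: 98.6
```

Run:
```python
from h import *
st();snap('scene');snap('top')
a=cv2.imread('pics/scene_830.png') 
import glob;f=sorted(glob.glob('pics/*'),key=lambda x:__import__('os').path.getmtime(x))[-2:];print(f)
a=cv2.imread(f[0])[110:330,250:550];b=cv2.imread(f[1])[130:310,300:520]
o=np.zeros((440,800,3),np.uint8);A=cv2.resize(a,(440,323));B=cv2.resize(b,(360,295));o[:323,:440]=A;o[:295,440:]=B;cv2.imwrite('pics/tilt.png',o)
```

```text
t 8.05 tcp [ 0.5989 -0.1544  0.3184] j [-0.57  0.58  0.59  1.83  0.38 -0.62] yawY 90.0 z [-0.     0.437 -0.9  ] F [ 0.5 -0.7 -8.5] gap 0.0184 grip 98.6
['pics/scene_810.png', 'pics/top_815.png'][ WARN:0@2.771] global loadsave.cpp:275 findDecoder imread_('pics/scene_830.png'): can't open/read file: check file path/integrity
```

View pics/tilt.png

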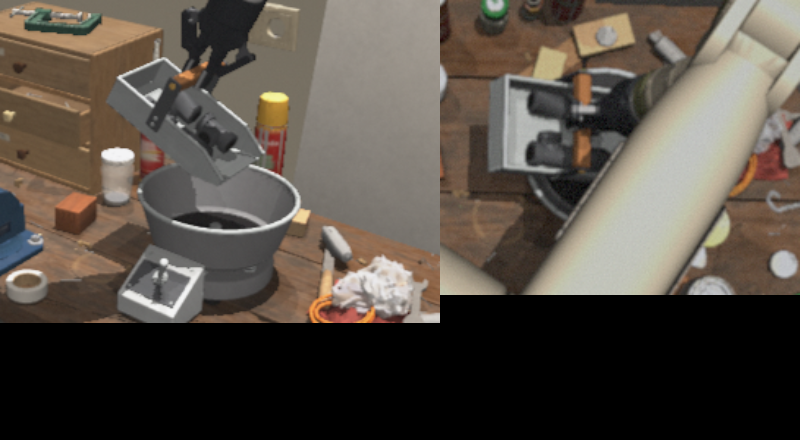

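The picture shows the tote tilted about 26° over the tub, with its lip inside the rim and all four fittings still in it. I'll keep tilting slowly.

Request:
step_arm --pt "0 0 0 2 0 0 -1" --pt "0 0 0 3 0 0 -1" --pt "0 0 0 3 0 0 -1" --pt "0 0 0 3 0 0 -1" --pt "0 0 0 3 0 0 -1"

```text
clock: 8.65
tcp_pos: [0.599, -0.1542, 0.3189]
orientation: [0.001, -0.0, 0.939, 0.343]
wrist_force: [-0.5, 0.8, -7.4]
finger_gap: 0.0182
grip_force: 99.0
```

Request:
step_arm --pt "0 0 0 3 0 0 -1" --pt "0 0 0 2 0 0 -1" --pt "0 0 0 2 0 0 -1" --pt "0 0 0 2 0 0 -1" --pt "0 0 0 2 0 0 -1"

```text
clock: 9.15
tcp_pos: [0.5992, -0.1543, 0.3194]
orientation: [0.001, -0.0, 0.902, 0.431]
wrist_force: [-0.5, 0.5, -3.9]
finger_gap: 0.0185
grip_force: 99.4
```

Run:
```python
from h import *
st()
```

```text
t 9.15 tcp [ 0.5992 -0.1543  0.3194] j [-0.69  0.83  0.79  2.19  0.65 -0.92] yawY 90.2 z [ 0.002  0.778 -0.629] F [-0.5  0.5 -3.9] gap 0.0185 grip 99.4
```

Request:
step_arm --pt "0 0 0 2 0 0 -1" --pt "0 0 0 2 0 0 -1" --pt "0 0 0 1 0 0 -1" --pt "0 0 0 0 0 0 -1" --pt "0 0 0 0 0 0 -1"

```text
clock: 9.65
tcp_pos: [0.599, -0.1544, 0.3187]
orientation: [0.0, -0.0, 0.883, 0.469]
wrist_force: [-0.2, -0.2, -3.1]
finger_gap: 0.0182
grip_force: 99.5
```

Run:
```python
from h import *
st()
a=snap('scene')['image'][110:330,250:550,::-1];b=snap('top')['image'][130:310,300:520,::-1]
o=np.zeros((330,800,3),np.uint8);o[:323,:440]=cv2.resize(a,(440,323));o[:295,440:]=cv2.resize(b,(360,295));cv2.imwrite('pics/pour.png',o)
```

```text
t 9.65 tcp [ 0.599  -0.1544  0.3187] j [-0.7   0.89  0.82  2.27  0.68 -0.99] yawY 90.1 z [ 0.001  0.829 -0.56 ] F [-0.2 -0.2 -3.1] gap 0.0182 grip 99.5
```

View pics/pour.png

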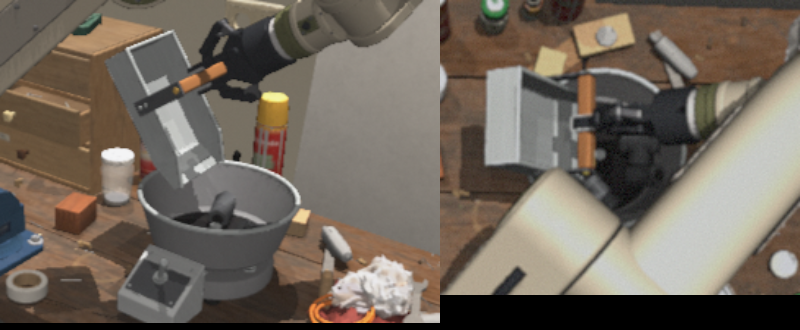

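The force reads 3.1 N, which is the empty tote. The picture shows the fittings in the tub around the hub. Now I'll level the tote and carry it back.

Request:
step_arm --pt "0 0 6 -3 0 0 -1" --pt "0 0 7 -6 0 0 -1" --pt "0 0 7 -7 0 0 -1" --pt "0 0 0 -7 0 0 -1" --pt "0 0 0 -7 0 0 -1"

```text
clock: 10.25
tcp_pos: [0.5987, -0.1545, 0.3401]
orientation: [0.001, 0.0, 0.975, 0.222]
wrist_force: [-0.2, -0.2, -4.3]
finger_gap: 0.0184
grip_force: 99.3
```

Request:
step_arm --pt "0 0 0 -7 0 0 -1" --pt "0 0 0 -7 0 0 -1" --pt "0 0 0 -7 0 0 -1" --pt "0 0 0 -4 0 0 -1" --pt "0 0 0 -1 0 0 -1"

```text
clock: 10.75
tcp_pos: [0.5981, -0.1515, 0.3402]
orientation: [0.001, -0.001, 1.0, -0.0]
wrist_force: [0.1, 0.1, -4.3]
finger_gap: 0.0184
grip_force: 99.3
```

Request:
step_arm --pt "-6 10 0 0 0 3 -1" --pt "-10 22 0 0 0 5 -1" --pt "-10 25 0 0 0 5 -1" --pt "-10 25 0 0 0 5 -1" --pt "-10 25 0 0 0 5 -1"

```text
clock: 11.25
tcp_pos: [0.5516, -0.0466, 0.338]
orientation: [-0.001, -0.2, 0.98, 0.001]
wrist_force: [0.7, -0.7, -3.3]
finger_gap: 0.0182
grip_force: 99.3
```

Request:
step_arm --pt "-10 25 0 0 0 5 -1" --pt "-10 25 0 0 0 5 -1" --pt "-10 25 0 0 0 5 -1" --pt "-10 25 0 0 0 5 -1" --pt "-10 25 0 0 0 5 -1"

```text
clock: 11.75
tcp_pos: [0.5016, 0.0784, 0.3382]
orientation: [-0.0, -0.408, 0.913, 0.001]
wrist_force: [0.1, -0.4, -5.0]
finger_gap: 0.018
grip_force: 99.3
```

Request:
step_arm --pt "-10 25 0 0 0 5 -1" --pt "-10 25 0 0 0 5 -1" --pt "-10 25 0 0 0 5 -1" --pt "-10 25 0 0 0 5 -1" --pt "-10 25 0 0 0 5 -1"

```text
clock: 12.25
tcp_pos: [0.4517, 0.2033, 0.3382]
orientation: [-0.001, -0.596, 0.803, 0.001]
wrist_force: [1.1, 0.6, -3.7]
finger_gap: 0.0182
grip_force: 99.3
```

Request:
step_arm --pt "-2 25 0 0 0 5 -1" --pt "0 25 0 0 0 5 -1" --pt "0 25 0 0 0 5 -1" --pt "0 20 0 0 0 3.5 -1" --pt "0 10 0 0 0 0 -1"

```text
clock: 12.75
tcp_pos: [0.4502, 0.3087, 0.3379]
orientation: [0.001, 0.717, -0.698, -0.001]
wrist_force: [0.1, -0.1, -4.5]
finger_gap: 0.0184
grip_force: 99.3
```

Run:
```python
from h import *
st()
```

```text
t 12.75 tcp [0.4502 0.3087 0.3379] j [ 0.45  0.25  0.22  1.54  0.   -1.14] yawY -178.5 z [-0.003  0.001 -1.   ] F [ 0.1 -0.1 -4.5] gap 0.0184 grip 99.3
```

Run:
```python
from h import *
i=snap('top')['image'][:,:,::-1]
o=np.zeros((480,800,3),np.uint8);o[:480,:400]=cv2.resize(i[190:310,140:240],(400,480),interpolation=2);o[:400,400:]=cv2.resize(i[165:275,345:455],(400,400),interpolation=2);cv2.imwrite('pics/chk.png',o)
```

```text
(no output)
```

View pics/chk.png

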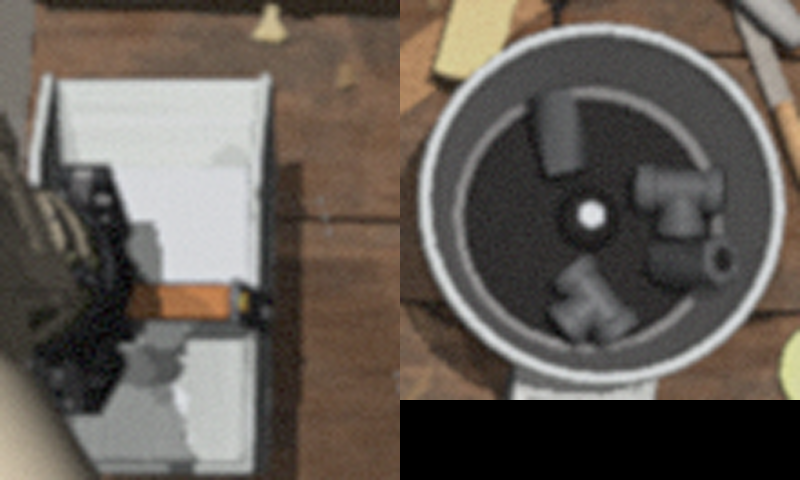

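All four fittings are in the tub and the tote is empty. Lowering it.

Request:
step_arm --pt "3 2 -15 0 0 0 -1" --pt "4 4 -30 0 0 0 -1" --pt "4 2 -30 0 0 0 -1" --pt "4 0 -30 0 0 0 -1" --pt "5 0 -30 0 0 0 -1"

```text
clock: 13.3
tcp_pos: [0.4706, 0.3144, 0.2022]
orientation: [0.0, 0.715, -0.699, -0.0]
wrist_force: [-0.0, 0.5, -4.0]
finger_gap: 0.0184
grip_force: 99.3
```

Request:
step_arm --pt "5 0 -30 0 0 0 -1" --pt "5 0 -28 0 0 0 -1" --pt "0 0 -20 0 0 0 -1" --pt "0 0 -14 0 0 0 -1" --pt "0 0 -7 0 0 0 -1"

```text
clock: 13.8
tcp_pos: [0.4798, 0.314, 0.1026]
orientation: [0.002, 0.715, -0.699, -0.001]
wrist_force: [0.3, -0.5, -4.5]
finger_gap: 0.0181
grip_force: 99.2
```

Request:
step_arm --pt "0 0 -4 0 0 0 -1" --pt "0 0 -3 0 0 0 -1" --pt "0 0 -3 0 0 0 -1" --pt "0 0 -2 0 0 0 -1" --pt "0 0 0 0 0 0 -1"

```text
clock: 14.3
tcp_pos: [0.4808, 0.3156, 0.0925]
orientation: [-0.0, 0.716, -0.698, -0.0]
wrist_force: [-0.2, -0.0, -3.7]
finger_gap: 0.0183
grip_force: 99.2
```

Request:
step_arm --pt "0 0 -1.5 0 0 0 -1" --pt "0 0 -1.5 0 0 0 -1" --pt "0 0 0 0 0 0 -1"

```text
clock: 14.6
tcp_pos: [0.4809, 0.3157, 0.0899]
orientation: [-0.0, 0.716, -0.698, 0.0]
wrist_force: [-0.7, -0.2, 0.4]
finger_gap: 0.0183
grip_force: 99.8
```

Request:
step_arm --pt "0 0 0 0 0 0 -0.2" --pt "0 0 0 0 0 0 0.3" --pt "0 0 0 0 0 0 1" --pt "0 0 0 0 0 0 1" --pt "0 0 0 0 0 0 1"

```text
clock: 15.1
tcp_pos: [0.4808, 0.3156, 0.0894]
orientation: [-0.0, 0.716, -0.698, -0.0]
wrist_force: [0.4, 1.1, 0.2]
finger_gap: 0.0852
grip_force: 0.0
```

Request:
step_arm --pt "0 0 10 0 0 0 1" --pt "0 0 20 0 0 0 1" --pt "0 0 40 0 0 0 1" --pt "0 0 45 0 0 0 1" --pt "0 0 45 0 0 0 1"

```text
clock: 15.6
tcp_pos: [0.4803, 0.3154, 0.2516]
orientation: [0.0, 0.716, -0.698, -0.0]
wrist_force: [-0.3, -0.2, -0.6]
finger_gap: 0.0854
grip_force: 0.0
```

Run:
```python
from h import *
st();c=snap('top');W=world(c)
m=np.zeros((480,640),bool);m[240:275,155:230]=1;m&=abs(W[...,2]-.113)<.01;hsv=cv2.cvtColor(c['image'],cv2.COLOR_RGB2HSV);m&=hsv[...,1]>120
print(m.sum(),np.median(W[m],0))
sub=np.zeros((480,640),bool);sub[284:300,394:412]=1;sub&=W[...,2]>.1
print(sub.sum(),np.median(W[sub],0),W[sub].max(0),W[sub].min(0))
for v in range(284,297,2):print(v,W[v,394:414:2].round(3)[:,1:].tolist())
```

```text
t 15.6 tcp [0.4803 0.3154 0.2516] j [ 0.44  0.31  0.09  1.35  0.   -1.16] yawY -178.5 z [-0.  0. -1.] F [-0.3 -0.2 -0.6] gap 0.0854 grip 0.0
225 [0.48024554 0.30172414 0.11481027]
36 [ 0.42099092 -0.23331861  0.11269386] [ 0.42921738 -0.22429424  0.12256562] [ 0.41310729 -0.2414453   0.10199279]
284 [[-0.212, 0.073], [-0.216, 0.084], [-0.222, 0.084], [-0.23, 0.062], [-0.235, 0.065], [-0.241, 0.061], [-0.246, 0.062], [-0.251, 0.062], [-0.256, 0.064], [-0.261, 0.068]]
286 [[-0.215, 0.053], [-0.219, 0.06], [-0.221, 0.092], [-0.225, 0.097], [-0.231, 0.095], [-0.241, 0.055], [-0.246, 0.059], [-0.252, 0.056], [-0.257, 0.057], [-0.262, 0.06]]
288 [[-0.215, 0.051], [nan, nan], [-0.225, 0.059], [-0.224, 0.104], [-0.229, 0.109], [-0.234, 0.107], [-0.247, 0.053], [-0.252, 0.055], [-0.256, 0.066], [-0.262, 0.06]]
290 [[-0.215, 0.053], [-0.221, 0.05], [-0.226, 0.051], [-0.231, 0.052], [-0.229, 0.11], [-0.233, 0.114], [-0.239, 0.113], [-0.253, 0.052], [-0.257, 0.056], [-0.263, 0.052]]
292 [[-0.216, 0.046], [-0.222, 0.043], [-0.226, 0.051], [-0.231, 0.05], [-0.237, 0.046], [-0.232, 0.122], [-0.238, 0.116], [-0.253, 0.047], [-0.259, 0.048], [-0.265, 0.045]]
294 [[-0.217, 0.039], [-0.221, 0.049], [-0.227, 0.045], [-0.232, 0.049], [-0.238, 0.043], [-0.243, 0.044], [-0.249, 0.043], [-0.253, 0.053], [-0.259, 0.046], [-0.264, 0.047]]
296 [[-0.216, 0.048], [-0.222, 0.041], [-0.227, 0.045], [-0.233, 0.04], [-0.238, 0.044], [-0.244, 0.041], [-0.249, 0.041], [-0.255, 0.038], [-0.259, 0.044], [-0.265, 0.04]]
```

Request:
step_arm --pt "0 -15 20 0 0 0 1" --pt "-5 -40 10 0 0 0 1" --pt "-5 -45 0 0 0 0 -1" --pt "-5 -45 0 0 0 0 -1" --pt "-5 -45 0 0 0 0 -1"

```text
clock: 16.15
tcp_pos: [0.4604, 0.1242, 0.2801]
orientation: [-0.0, 0.717, -0.698, 0.0]
wrist_force: [0.8, -0.4, 0.1]
finger_gap: 0.0442
grip_force: 0.0
```

Request:
step_arm --pt "-5 -45 0 0 0 0 -1" --pt "-5 -45 0 0 0 0 -1" --pt "-5 -45 0 0 0 0 -1" --pt "-5 -45 0 0 0 0 -1" --pt "-5 -45 0 0 0 0 -1"

```text
clock: 16.65
tcp_pos: [0.4352, -0.1012, 0.2801]
orientation: [-0.0, 0.716, -0.698, 0.001]
wrist_force: [0.3, 0.3, -0.2]
finger_gap: 0.0003
grip_force: 0.0
```

Request:
step_arm --pt "-5 -45 0 0 0 0 -1" --pt "-5 -45 0 0 0 0 -1" --pt "-4 -45 0 0 0 0 -1" --pt "0 -40 0 0 0 0 -1" --pt "0 -15 -20 0 0 0 -1"

```text
clock: 17.15
tcp_pos: [0.4225, -0.2943, 0.2617]
orientation: [0.0, 0.715, -0.699, 0.003]
wrist_force: [0.1, 0.3, -0.2]
finger_gap: 0.0
grip_force: 0.0
```

Request:
step_arm --pt "0 0 -40 0 0 0 -1" --pt "0 0 -40 0 0 0 -1" --pt "0 0 -40 0 0 0 -1" --pt "0 0 -20 0 0 0 -1" --pt "0 0 -18 0 0 0 -1"

```text
clock: 17.65
tcp_pos: [0.4211, -0.289, 0.1001]
orientation: [0.0, 0.716, -0.698, -0.001]
wrist_force: [-0.2, -0.1, 0.2]
finger_gap: 0.0004
grip_force: 0.0
```

Run:
```python
from h import *
st();i=snap('scene')['image'][:,:,::-1];cv2.imwrite('pics/tog.png',cv2.resize(i[180:360,280:480],(660,594)))
```

```text
t 17.65 tcp [ 0.4211 -0.289   0.1001] j [-0.76  0.27 -0.35  0.95 -0.   -2.36] yawY -178.5 z [-0.001  0.001 -1.   ] F [-0.2 -0.1  0.2] gap 0.0004 grip 0.0
```

View pics/tog.png

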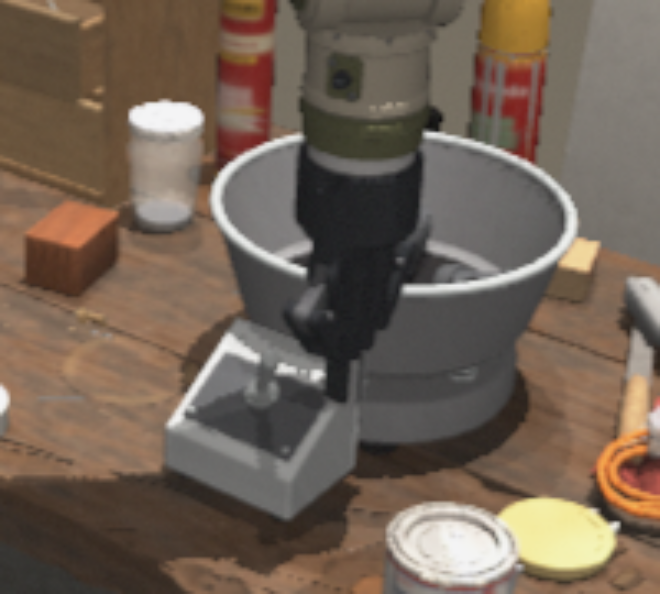

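The finger stands beside the box on the -y side of the bat at about (265,370). Now I'll push toward +y.

Request:
step_arm --pt "0 15 0 0 0 0 -1" --pt "0 15 0 0 0 0 -1" --pt "0 12 0 0 0 0 -1" --pt "0 10 0 0 0 0 -1" --pt "0 10 0 0 0 0 -1"

```text
clock: 18.2
tcp_pos: [0.4225, -0.2267, 0.1024]
orientation: [-0.0, 0.716, -0.698, 0.001]
wrist_force: [-0.4, 0.5, 0.4]
finger_gap: -0.0002
grip_force: 0.0
```

Request:
step_arm --pt "0 10 0 0 0 0 -1" --pt "0 8 0 0 0 0 -1" --pt "0 0 0 0 0 0 -1" --pt "0 -15 0 0 0 0 -1" --pt "0 -30 0 0 0 0 -1"

```text
clock: 18.7
tcp_pos: [0.4214, -0.253, 0.101]
orientation: [-0.001, 0.717, -0.697, -0.001]
wrist_force: [-0.5, -0.3, -0.2]
finger_gap: -0.0002
grip_force: 0.0
```

Request:
step_arm --pt "0 -20 15 0 0 0 -1" --pt "0 0 45 0 0 0 -1" --pt "0 0 45 0 0 0 -1" --pt "0 30 45 0 0 0 -1" --pt "0 45 20 0 0 0 -1"

```text
clock: 19.2
tcp_pos: [0.4232, -0.2037, 0.2712]
orientation: [-0.001, 0.715, -0.699, 0.002]
wrist_force: [0.7, 1.9, -0.7]
finger_gap: 0.0001
grip_force: 0.0
```

Request:
step_arm --pt "0 45 0 0 0 0 -1" --pt "0 45 0 0 0 0 -1" --pt "0 45 0 0 0 0 -1" --pt "0 40 0 0 0 0 -1" --pt "0 20 0 0 0 0 -1"

```text
clock: 19.7
tcp_pos: [0.4211, -0.004, 0.2678]
orientation: [-0.0, 0.717, -0.697, -0.001]
wrist_force: [0.1, -1.5, -0.6]
finger_gap: -0.0
grip_force: 0.0
```

Request:
step_arm --pt "0 45 0 0 0 0 -1" --pt "0 45 0 0 0 0 -1" --pt "0 20 0 0 0 0 -1" --pt "0 0 0 0 0 0 -1" --pt "0 0 0 0 0 0 -1"

```text
clock: 20.2
tcp_pos: [0.4216, 0.1033, 0.2676]
orientation: [0.0, 0.717, -0.697, -0.0]
wrist_force: [-0.8, -1.0, -0.6]
finger_gap: 0.0004
grip_force: 0.0
```

Run:
```python
from h import *
st();i=snap('top')['image'][:,:,::-1];cv2.imwrite('pics/end.png',cv2.resize(i[160:330,130:490],(800,378),interpolation=2))
W=world(dict(np.load('/tmp/top.npz')))
sub=np.zeros((480,640),bool);sub[284:300,376:414]=1;sub&=W[...,2]>.1
print(sub.sum(),np.median(W[sub],0))
```

```text
t 20.2 tcp [0.4216 0.1033 0.2676] j [ 0.05  0.03 -0.21  1.33  0.   -1.54] yawY -178.4 z [-0.001  0.    -1.   ] F [-0.8 -1.  -0.6] gap 0.0004 grip 0.0
37 [ 0.42228959 -0.19437254  0.11297635]
```

View pics/end.png

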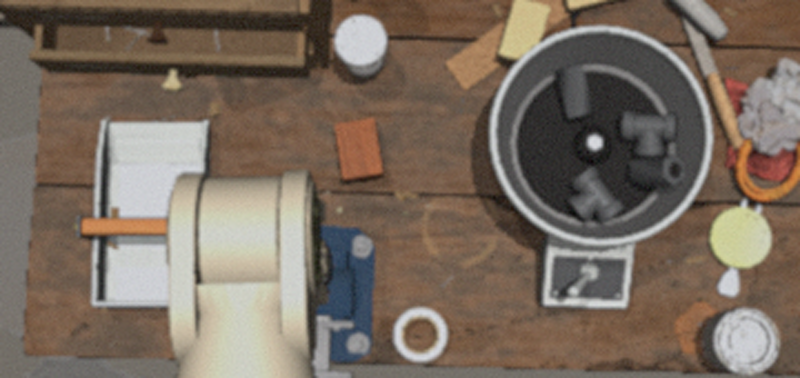

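The toggle tip is now at y -0.194, on the +y side, so it has snapped over. The fittings are in the tub, the tote is upright on the bench, and the jar, tin, tape and offcut look unmoved. Handing in.

```bash
python3 -c "
from workcell import *
print(hand_in())"
```

```text
the job is handed in; nothing more can be done
None
```

I tipped all four fittings into the tub, set the empty tote back down upright on the bench, then flipped the toggle to its on side and handed the job in at about 20 s; the hand-in returned no verdict.

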